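Slide a ceramic plate out over its tray's edge, pinch it and lay it in the nest

ROBOT

A 6-joint arm with a two-finger parallel gripper is mounted at the origin on a cart in front of the work surface, level with it; the furniture and walls round the work are solid. World frame = base frame: x ahead of the robot, y to its left, z up, the work surface at z = 0. Lengths are in mm, angles in rad, forces in N, time in s.
With the tool pointing down it reaches from about 350 to 775 mm from the base axis. Payload 7.3 kg.
Tool frame: the origin (TCP) lies on the centre line of the jaws, within the pads' length; the fingertips stand 17 mm ahead of it and the grasp point (between the pads) lies 2 mm behind it; z points along the fingers, y is the line along which they close (so a half turn about z gives the same grasp; the last joint's range is limited). The gripper opens to 92 mm and grips with 3 to 60 N. Pads are 19 mm wide; open, the fingers measure 130 mm over their backs; the gripper's body (75 mm by 190 mm) begins 47 mm behind the grasp point.
Start: joints at [1.201, 0.342, 1.524, -0, 1.275, -0.146], TCP at [116.499, 511.929, 243.741] pointing down, gripper open.
Joint ranges: [-2.53, 2.53], [-0.77, 2.02], [0.04, 2.7], [-1, 4.14], [0.28, 2.66], [-3.11, 3.11]. Speed limits (rad/s): [2.57, 2.57, 3.14, 3.14, 3.14, 3.14].

INTERFACE

Orientations are given as [roll, pitch, yaw] about the fixed x, y, z axes, in that order (R = Rz(yaw) Ry(pitch) Rx(roll)).
In Python, from plant import bot gives the robot as it stands. The module is installed in compiled form; this text tells all that it offers.
- The arm moves only by the shell command python3 -m pendant 'ROWS'. ROWS is JSON, a list of rows, each a list of 3 entries, a list of its own where there are three numbers: the shift along the world's x, y, z as a fraction of full scale, then the turn, a rotation vector about the world's x, y, z as a fraction of full scale, then the opening, from -1 (shut) to 1 (fully open), so that 0 is half open. In form: [[[tx, ty, tz], [rx, ry, rz], claw], ...]. A call has exactly 10 rows; each row shifts and turns the commanded pose from where the row before left it; what a row does not reach is not made up. Full scale, the value 1, is 30 mm for a shift and 0.12 rad for a turn. A row lasts 1/12 s, in which the tool goes at most 41.7 mm and 7.16 degrees, less where a joint would pass 70% of its speed; a pose out of reach is approached as far as the arm can. A call with a number of a shift or a turn outside -1 to 1 is refused whole. A call with a gripper value outside its range is refused whole. The fingers move at their own pace and stop on an object; the grip force is fixed at half the most. Time passes only in rows, so rows that do not move let the fingers close, or fill a call up. It gives the time, the measured TCP pose, the force, the opening and the grip force at its end, in the units of the state.
- bot.get_obs(): the state, without advancing time (a new reading comes with each control period).
- bot.capture(name): name is "side" or "top"; returns the picture (480x640x3 uint8, blue, green, red); there is no depth.
- bot.camera_params(name): a dict with "fovy" (degrees; the focal length in pixels is half the picture's height over the tangent of half this angle, whatever the lens; pixels are square), "cx", "cy" (the principal point, pixels), "camera_from_world" (4x4, takes a point from world to camera coordinates). Camera axes: x right, y down, z forward; pixel columns grow to the right and rows downward; lengths in mm; the calibration is good to about 2 mm. A picture is of the moment at which its call begins. camera_params takes no time and is no camera call.
- bot.close_job(): hands the job in; it is judged then, once.
The state is a dict: "time": time; "joint_positions": joint angles; "dq": joint speeds; "tau": joint torques, N m; "tool_pos": TCP position; "tcp_rot": TCP orientation; "contact_force": force on the tool from outside, world axes, zero at the start; "moment": the same for the moment, N m; "grip_width": finger opening in mm; "finger_force": force on a finger pad.
Only numpy, scipy, OpenCV 4.12 (cv2) and the standard library are available. Lean on these libraries where they do the work, as an engineer would, in place of code of your own. Each camera call takes 0.05 s, during which the arm holds its last target. There are 200 camera calls.

TASK

The thin white ceramic plate with copper patches lies in the slide tray, where the blue guides keep fingers away from its sides. Press lightly on top of it with the fingertips and slide it out over the tray's open front end until it overhangs enough to be pinched by its two long sides, then lift it clear and lay it down gently on the green pedestal of the nest, flat, lined up with it, centred across it and between its two end stops. The ceramic cracks if it is pressed hard (more than about 22 N) against the tray or the nest; do not drop it onto the bench, and leave the other things where they are.

Things in the scene. Friction and masses are not known exactly. Their poses are not given: they have to be found in the camera images.
- plate_center (a point): Centre (half-way up) of the loose ceramic plate: white, copper patches on top, 100 mm long (x) x 44 wide (y) x 3 thick, 35 to 65 g. Starts in the slide tray, along the right (-y) guide. Slides easily on the tray (friction about 0.25); fingertips hold it better but can slip. Tips off if over 45 mm overhang. Cracks if pressed against tray or nest (also sideways, in pinching) with over 22 N.
- slide_tray: Fixed rigid aluminium block on a dark foot; origin at the bench surface, z up, open front end towards its -x (roughly the robot). Flat deck 50 mm above the bench from x = -85 mm (open front edge) to x = +52 mm (back stop). Blue guides on the deck, inner faces at y = +-26 mm, and the blue back stop are 4 mm high: 1 mm above the plate's top.
- tray_front_edge (a point): Middle of the tray's open front edge, at deck height; axes as the tray's. Front face vertical, 80 mm wide. At the left (+y) guide, centred 16 mm behind the edge, a brass spring roller 28 mm across bears on the plate's side as it passes (1.5 to 2.5 N, set differently each time), shoving it against the right guide: sliding then takes 1 to 3 N. Roller and its bracket rise up to 8 mm above the deck.
- nest: Fixed rigid holder; origin at the bench surface under its centre, z up, x along its length. Dark base 130 x 76 x 8 mm; green pedestal 116 mm long (x), 26 wide (y), top (seat) 40 mm above the bench, so the plate stands out 9 mm on either side. Green end stops across both ends, 6 mm higher than the seat, inner faces at x = +-54 mm.
- nest_seat (a point): Centre of the pedestal's top, 40 mm above the bench; axes as the nest's. The plate's centre should end 1.5 mm above it.
- solder_spool: Bystander: spool of solder wire, 49 mm across, 43 mm high; origin under its centre.
- flux_bottle: Bystander: small white bottle with a black cap, 30 mm across, 74 mm high; origin under its centre.
- heat_sink: Bystander: finned aluminium heat sink 30 x 30 x 17 mm; origin under its centre.
- battery_9v: Bystander: block battery lying flat, 26 x 49 x 17 mm; origin under its centre.
- side_cutters: Bystander: cutters with red handles, 41 x 104 x 12 mm; origin under its centre.
- film_tape: Bystander: roll of amber tape lying flat, 56 mm across, 15 mm high; origin under its centre.
There are look-alikes about, which are no part of the job. What is meant by the part that bears plate_center is not turquoise or yellow, and is the smaller of those in its own colour.

How it is judged (in metres and radians):
On the way, in this order (a step that is already met when the one before it is completed fails the run):
1. the plate lies on the tray and overhangs its front edge by at least 15 mm (x of plate_center in the frame of slide_tray below -0.05 m and z of plate_center in the frame of slide_tray above 0.0495 m and angle between plate_center's own z axis and vertical below 0.08 rad and contact force between ceramic_plate and slide_tray above 0.1 N), for 0.2 s.
2. the plate is held between the fingers, lifted at least 15 mm clear above the tray's deck (z of plate_center in the frame of slide_tray above 0.0665 m and contact force between the fingers and ceramic_plate above 1 N and contact force between ceramic_plate and slide_tray below 0.05 N), for 0.1 s.
At the end, for the whole second after the job is handed in: The plate lies at rest and flat (within 3 degrees) on the nest's pedestal between the two end stops, centred within 6 mm along and 7 mm across it, its long axis within 7 degrees of the nest's (x of plate_center in the frame of nest_seat between -0.006 and 0.006 m and y of plate_center in the frame of nest_seat between -0.007 and 0.007 m and z of plate_center in the frame of nest_seat between 0 and 0.003 m and angle between plate_center's own z axis and vertical below 0.05 rad and angle between the x axis of plate_center and the x axis of nest, either way round below 0.13 rad and contact force between ceramic_plate and nest above 0.1 N and linear speed of ceramic_plate below 0.02 m/s); the robot touches nothing.
It fails at once if the plate is pressed against the tray with more than 22 N (contact force between ceramic_plate and slide_tray above 22 N).
It fails at once if the plate is pressed against or dropped on the nest with more than 22 N (contact force between ceramic_plate and nest above 22 N).
It fails at once if the plate falls or is put down towards the bench (height (world z) of plate_center below 0.03 m).
It fails at once if a bystander is moved more than 30 mm (distance of any of solder_spool, flux_bottle, heat_sink, battery_9v, side_cutters, film_tape from where it was at the start of the episode above 0.03 m).
It also fails if it takes over 67 s, if anything falls off the work surface, if the arm or the gripper's body presses on something with over 40 N, if the wrist force passes 120 N, or if a joint passes its speed limit or range.

## Working session

There is one attempt and no reset: what is moved stays moved. The work goes in short steps, Python scripts to look and compute and a shell command to move; the robot and the scene stay as the last step left them, time stands still between calls to the robot, and variables do not carry over. Pictures are saved under pics/ and viewed, at most 10 in all, crops included, and the job is handed in when it is done.

```bash
mkdir -p pics
cat > h.py <<'E'
import numpy as np,cv2
from plant import bot
def cam(n):
    p=bot.camera_params(n);f=240/np.tan(np.radians(p["fovy"])/2)
    return f,p["cx"],p["cy"],np.array(p["camera_from_world"])
def ray(n,u,v):
    f,cx,cy,T=cam(n);R=T[:3,:3];c=-R.T@T[:3,3]
    return c,R.T@np.array([(u-cx)/f,(v-cy)/f,1])
def onz(n,u,v,z):
    c,d=ray(n,u,v);return c+d*(z-c[2])/d[2]
def proj(n,P):
    f,cx,cy,T=cam(n);q=T[:3,:3]@np.array(P)+T[:3,3];return f*q[0]/q[2]+cx,f*q[1]/q[2]+cy
E
python3 - <<'E'
from h import *
for n in("side","top"):
    cv2.imwrite(f"pics/{n}0.png",bot.capture(n));f,cx,cy,T=cam(n);print(n,f,cx,cy,(-T[:3,:3].T@T[:3,3]).round(),T[:3,:3].round(2).tolist())
print(bot.get_obs())
E
```

```text
side 501.0353582538601 317.84516477375985 246.20515608444688 [ 1203. -1060.   814.] [[0.88, 0.47, -0.01], [0.25, -0.48, -0.84], [-0.41, 0.74, -0.54]]
top 512.8064021630976 311.3493460179027 238.91329163680874 [ 545.    3. 1251.] [[-0.01, -1.0, 0.0], [-1.0, 0.01, -0.07], [0.07, -0.01, -1.0]]
{'time': 0.1, 'joint_positions': array([ 1.20095815e+00,  3.42673674e-01,  1.52492555e+00,  3.36599012e-06,
        1.27540894e+00, -1.45988206e-01]), 'dq': array([ 0.0009622 , -0.00434272, -0.00079809,  0.00087815, -0.00041436,
       -0.00168096]), 'tau': array([ 1.20175853e-03, -4.32002699e+01, -2.44698268e+01,  7.17790006e-02,
        5.25071018e-02, -6.78706942e-05]), 'tool_pos': array([116.38778404, 511.58346923, 243.10232546]), 'tcp_rot': array([-3.14019267e+00, -2.09099391e-04,  2.91774155e+00]), 'contact_force': array([ 0.06669713, -0.53117904, -0.263764  ]), 'moment': array([0.00427575, 0.03044294, 0.01337751]), 'finger_force': 0.0, 'grip_width': 92.13400033186124}
```

View pics/top0.png

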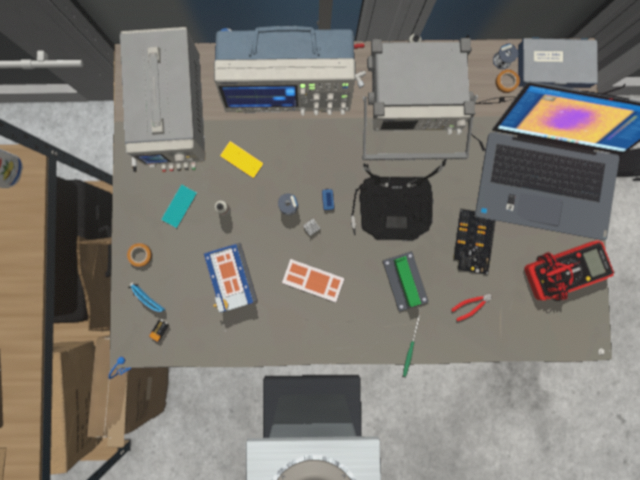

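View pics/side0.png

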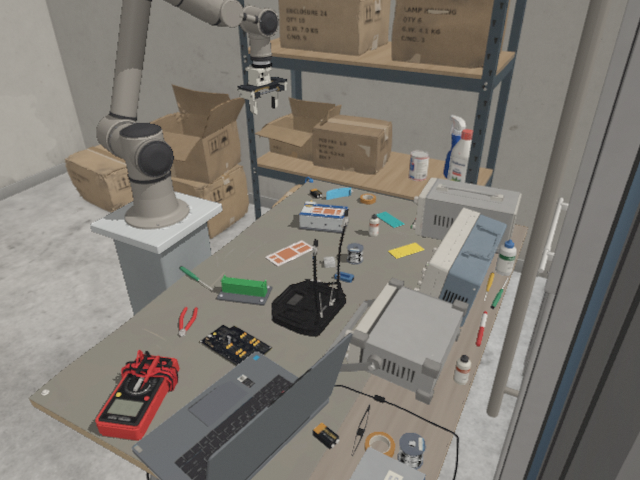

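The white/copper candidates are the plate in the tray (~(230,277)) and the loose one on the bench (313,280). The turquoise (179,206) and yellow (242,159) plates are ruled out by colour. The tray one is smaller and sits between the blue guides, so it fits. I'll confirm it in a crop and measure.

Run:
```python
from h import *
im=cv2.imread("pics/top0.png")
a=cv2.resize(im[230:325,190:350],None,fx=5,fy=5,interpolation=cv2.INTER_CUBIC)[:,:]
b=cv2.resize(im[240:320,375:440],None,fx=5,fy=5,interpolation=cv2.INTER_CUBIC)
cv2.imwrite("pics/crop.png",a)
hsv=cv2.cvtColor(im,cv2.COLOR_BGR2HSV)
def rep(name,m,z,roi):
    mm=np.zeros_like(m);x0,x1,y0,y1=roi;mm[y0:y1,x0:x1]=m[y0:y1,x0:x1]
    c,_=cv2.findContours(mm,cv2.RETR_EXTERNAL,cv2.CHAIN_APPROX_NONE)
    for k in sorted(c,key=cv2.contourArea)[::-1][:4]:
        if cv2.contourArea(k)<6: continue
        P=np.array([onz("top",*q[0],z)[:2] for q in k],np.float32)
        r=cv2.minAreaRect(P);print(name,cv2.boundingRect(k),np.round(r[0],1),np.round(r[1],1),round(r[2],1))
roi=(195,262,235,320)
rep("blue",cv2.inRange(hsv,(100,120,60),(125,255,255)),54,roi)
rep("copper",cv2.inRange(hsv,(3,90,120),(18,255,255)),53,roi)
rep("white",cv2.inRange(hsv,(0,0,200),(180,40,255)),53,roi)
rep("copperL",cv2.inRange(hsv,(3,90,120),(18,255,255)),2,(270,350,250,310))
rep("green",cv2.inRange(hsv,(50,120,60),(80,255,255)),43,(380,440,245,320))
```

```text
blue (239, 269, 8, 16) [539.2 157.1] [36.1  9.6] 15.7
blue (245, 288, 7, 15) [496.4 144.9] [33.7  9.5] 16.5
blue (234, 251, 8, 16) [582.3 169.7] [35.   9.3] 15.7
blue (207, 259, 7, 16) [564.2 233.8] [35.   8.7] 15.2
copper (220, 262, 16, 17) [556.4 193.9] [33.1 31.3] 16.0
copper (224, 281, 8, 12) [517.6 192.2] [26.5 13.2] 18.3
copper (233, 279, 6, 12) [522.2 174.7] [26.5  9. ] 13.9
copper (217, 256, 7, 6) [583. 210.] [10.8 14.7] 13.3
white (212, 250, 34, 59) [534.3 190.3] [130.1  47.8] 15.9
white (216, 298, 7, 13) [477.4 212.8] [28.6  7.8] 14.0
copperL (306, 271, 23, 23) [524.6 -15.9] [46.8 45.1] 70.6
copperL (290, 264, 17, 12) [555.2  29.1] [38.5 20. ] 70.8
copperL (287, 275, 16, 10) [531.6  38.1] [38.4 13.8] 70.9
copperL (331, 279, 9, 10) [520.5 -59.2] [16.1 21.5] 70.6
green (395, 257, 26, 49) [ 523.5 -227.7] [116.   28.2] 16.7
```

View pics/crop.png

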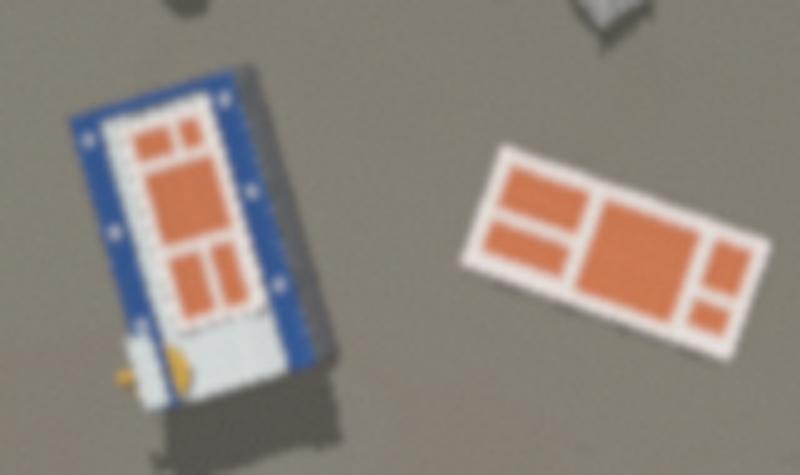

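The crop confirms it: the smaller white plate is between the blue guides, its corners at full-image pixels about (210.6,254.4), (231.4,249), (243,291.6) and (226,296). The loose bench plate is clearly larger, so it is the look-alike. Now I'll turn these into points.

Run:
```python
from h import *
P=lambda u,v,z:onz("top",190+u/5-.4,230+v/5-.4,z)[:2]
pl=np.array([P(103,122,53),P(207,95,53),P(265,308,53),P(180,330,53)]);print(pl.round(1),pl.mean(0))
print("len/wid",[np.linalg.norm(pl[i]-pl[(i+1)%4]).round(1) for i in range(4)])
fr=np.array([P(317,360,54),P(147,408,52)]);bk=np.array([P(237,70,54),P(70,117,54)]);print(fr,bk,fr.mean(0),bk.mean(0))
th=np.radians(15.8);R=np.array([[np.cos(th),-np.sin(th)],[np.sin(th),np.cos(th)]])
for z in(pl,fr,bk,np.array([[539.2,157.1],[556.4,193.9],[564.2,233.8]])): print("in 15.8deg frame\n",(z@R).round(1))
# nest colour corners
im=cv2.imread("pics/top0.png");hsv=cv2.cvtColor(im,cv2.COLOR_BGR2HSV)
m=cv2.inRange(hsv,(50,120,60),(80,255,255));m[:245]=0;m[320:]=0;m[:,:380]=0;m[:,440:]=0
c=max(cv2.findContours(m,0,1)[0],key=cv2.contourArea);b=cv2.boxPoints(cv2.minAreaRect(c));print(b,[onz("top",*q,46).round(1) for q in b])
s=cv2.imread("pics/side0.png");h=cv2.cvtColor(s,cv2.COLOR_BGR2HSV)
m=cv2.inRange(h,(50,120,60),(80,255,255));m[:265]=0;m[:,:205]=0;m[310:]=0;m[:,290:]=0
c=max(cv2.findContours(m,0,1)[0],key=cv2.contourArea);print("side green",cv2.boundingRect(c))
for x in(-58,58):
  for y in(-13,13):print(x,y,np.round(proj("side",[523.5+x*.958-y*.287,-227.7+x*.287+y*.958,46]),1),np.round(proj("top",[523.5+x*.958-y*.287,-227.7+x*.287+y*.958,46]),1))
```

```text
[[593.5 233.1]
 [605.4 184.5]
 [506.  157.9]
 [496.3 197.4]] [550.29513763 193.21412669]
len/wid [np.float64(50.0), np.float64(103.0), np.float64(40.7), np.float64(103.5)]
[[481.65594215 133.729753  ]
 [460.47888035 212.90418015]] [[616.90575309 170.33383095]
 [595.95099487 248.28986911]] [471.06741125 173.31696657] [606.42837398 209.31185003]
in 15.8deg frame
 [[634.5  62.7]
 [632.8  12.7]
 [529.8  14.1]
 [531.3  54.8]]
in 15.8deg frame
 [[499.9  -2.5]
 [501.1  79.5]]
in 15.8deg frame
 [[640.   -4.1]
 [641.   76.6]]
in 15.8deg frame
 [[561.6   4.4]
 [588.2  35.1]
 [606.5  71.3]]
[[393.92996 259.61734]
 [405.30142 255.92929]
 [420.6246  303.1758 ]
 [409.25314 306.86386]] [array([ 574.9, -197.1,   46. ]), array([ 583.2, -224. ,   46. ]), array([ 472.3, -257.1,   46. ]), array([ 464.1, -230.2,   46. ])]
side green (222, 276, 45, 20)
-58 -13 [219.9 279.1] [420.5 303.4]
-58 13 [223.5 273.4] [410.  306.8]
58 -13 [262.7 284.1] [405.1 256.1]
58 13 [265.6 278.2] [394.6 259.4]
```

Tray frame: yaw is about 15.5°, the front edge middle is (471,173), and the plate centre is about (550,192), or tray x ≈ -3. The sizes agree with the task (tray 140×81). The nest is about (524,-228), yaw about 16.7°. Next I move above the press point (562,195) with the gripper turned 90° and closed, so the fingers stay narrow next to the roller.

```bash
python3 -m pendant '[[[0.745,-0.528,0],[0,0,-0.89],-1],[[0.745,-0.528,0],[0,0,-0.89],-1],[[0.745,-0.528,0],[0,0,-0.89],-1],[[0.745,-0.528,0],[0,0,-0.89],-1],[[0.745,-0.528,0],[0,0,-0.89],-1],[[0.745,-0.528,0],[0,0,-0.89],-1],[[0.745,-0.528,0],[0,0,-0.89],-1],[[0.745,-0.528,0],[0,0,-0.89],-1],[[0.745,-0.528,0],[0,0,-0.89],-1],[[0.745,-0.528,0],[0,0,-0.89],-1]]'
python3 -m pendant '[[[0.745,-0.528,-0.4],[0,0,0],-1],[[0.745,-0.528,-0.5],[0,0,0],-1],[[0.745,-0.528,-0.5],[0,0,0],-1],[[0.745,-0.528,-0.5],[0,0,0],-1],[[0.745,-0.528,-0.5],[0,0,0],-1],[[0.745,-0.528,-0.5],[0,0,0],-1],[[0.745,-0.528,-0.5],[0,0,0],-1],[[0.745,-0.528,-0.5],[0,0,0],-1],[[0.745,-0.528,-0.4],[0,0,0],-1],[[0.745,-0.528,-0.4],[0,0,0],-1]]'
python3 -c "
from h import *
o=bot.get_obs();print(o['tool_pos'],o['tcp_rot'],o['contact_force'],o['time'])
t=bot.capture('top');s=bot.capture('side')
a=cv2.resize(t[230:325,190:280],None,fx=5,fy=5,interpolation=2);b=cv2.resize(s[130:250,270:370],None,fx=4,fy=4,interpolation=2)
c=np.zeros((480,850,3),np.uint8);c[:475,:450]=a;c[:480,450:850]=b;cv2.imwrite('pics/c1.png',c[:, :800])
"
```

```text
time: 0.93
tool_pos: [340.8, 352.5, 243.5]
tcp_rot: [-3.141, 0.0, 1.844]
contact_force: [0.1, 0.1, 0.3]
grip_width: 29.8
finger_force: 0.0
time: 1.77
tool_pos: [564.1, 194.1, 101.4]
tcp_rot: [-3.14, -0.0, 1.85]
contact_force: [0.7, 2.0, -0.2]
grip_width: 0.4
finger_force: 0.0
[564.06555149 194.08211108 101.3926061 ] [-3.14021798e+00 -1.46927752e-04  1.84966558e+00] [ 0.65614752  1.95322546 -0.16331496] 1.7667
```

View pics/c1.png

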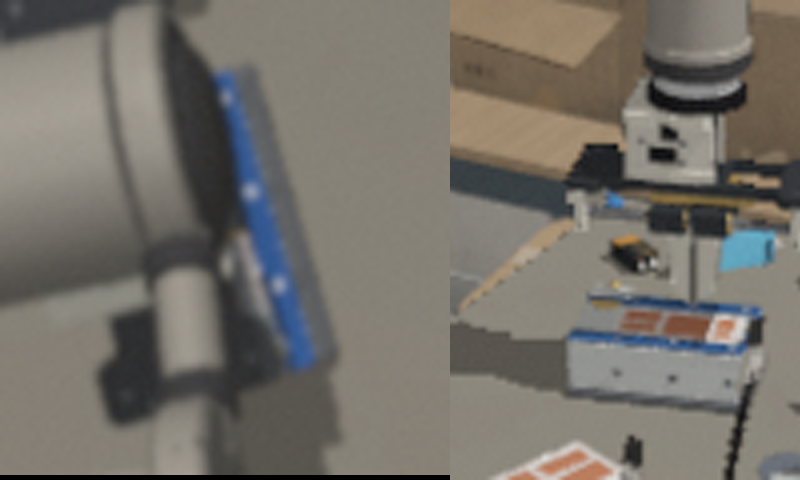

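The top view is hidden by the arm. The side view shows the closed fingers above the plate's copper patches, tips near (331,205). I'll descend and feel for contact.

```bash
python3 -m pendant '[[[-0.03,0.03,-0.2],[0,0,0],-1],[[-0.03,0.03,-0.2],[0,0,0],-1],[[0,0,-0.15],[0,0,0],-1],[[0,0,-0.1],[0,0,0],-1],[[0,0,-0.1],[0,0,0],-1],[[0,0,-0.05],[0,0,0],-1],[[0,0,-0.05],[0,0,0],-1],[[0,0,0],[0,0,0],-1],[[0,0,0],[0,0,0],-1],[[0,0,0],[0,0,0],-1]]'
python3 -m pendant '[[[0,0,-0.02],[0,0,0],-1],[[0,0,-0.02],[0,0,0],-1],[[0,0,-0.02],[0,0,0],-1],[[0,0,-0.02],[0,0,0],-1],[[0,0,-0.02],[0,0,0],-1],[[0,0,0],[0,0,0],-1],[[0,0,0],[0,0,0],-1],[[0,0,0],[0,0,0],-1],[[0,0,0],[0,0,0],-1],[[0,0,0],[0,0,0],-1]]'
```

```text
time: 2.7
tool_pos: [561.8, 196.9, 77.5]
tcp_rot: [3.141, 0.0, 1.85]
contact_force: [-0.0, -1.5, -0.2]
grip_width: 0.1
finger_force: 0.0
time: 3.53
tool_pos: [561.7, 197.0, 74.3]
tcp_rot: [3.141, 0.0, 1.85]
contact_force: [-0.4, 0.4, -0.2]
grip_width: 0.3
finger_force: 0.0
```

```bash
python3 -m pendant '[[[0.03,-0.1,0],[0,0,0],-1],[[0,0,-0.03],[0,0,0],-1],[[0,0,-0.02],[0,0,0],-1],[[0,0,-0.02],[0,0,0],-1],[[0,0,-0.02],[0,0,0],-1],[[0,0,0],[0,0,0],-1],[[0,0,0],[0,0,0],-1],[[0,0,0],[0,0,0],-1],[[0,0,0],[0,0,0],-1],[[0,0,0],[0,0,0],-1]]'
python3 -m pendant '[[[0,0,-0.01],[0,0,0],-1],[[0,0,-0.01],[0,0,0],-1],[[0,0,0],[0,0,0],-1],[[0,0,0],[0,0,0],-1],[[0,0,0],[0,0,0],-1],[[0,0,0],[0,0,0],-1],[[0,0,0],[0,0,0],-1],[[0,0,0],[0,0,0],-1],[[0,0,0],[0,0,0],-1],[[0,0,0],[0,0,0],-1]]'
```

```text
time: 4.37
tool_pos: [562.6, 194.0, 71.6]
tcp_rot: [3.141, 0.0, 1.85]
contact_force: [-0.1, 0.3, 0.1]
grip_width: 0.4
finger_force: 0.0
time: 5.2
tool_pos: [562.6, 193.9, 71.0]
tcp_rot: [3.142, 0.0, 1.85]
contact_force: [-0.2, 0.2, -0.2]
grip_width: 0.6
finger_force: 0.0
```

```bash
python3 -m pendant '[[[0,0,-0.01],[0,0,0],-1],[[0,0,-0.01],[0,0,0],-1],[[0,0,0],[0,0,0],-1],[[0,0,0],[0,0,0],-1],[[0,0,0],[0,0,0],-1],[[0,0,0],[0,0,0],-1],[[0,0,0],[0,0,0],-1],[[0,0,0],[0,0,0],-1],[[0,0,0],[0,0,0],-1],[[0,0,0],[0,0,0],-1]]'
python3 -m pendant '[[[0,0,-0.01],[0,0,0],-1],[[0,0,-0.01],[0,0,0],-1],[[0,0,0],[0,0,0],-1],[[0,0,0],[0,0,0],-1],[[0,0,0],[0,0,0],-1],[[0,0,0],[0,0,0],-1],[[0,0,0],[0,0,0],-1],[[0,0,0],[0,0,0],-1],[[0,0,0],[0,0,0],-1],[[0,0,0],[0,0,0],-1]]'
```

```text
time: 6.03
tool_pos: [562.6, 193.9, 70.3]
tcp_rot: [3.142, -0.0, 1.85]
contact_force: [0.3, -0.3, -0.1]
grip_width: 0.6
finger_force: 0.0
time: 6.87
tool_pos: [562.7, 194.0, 70.3]
tcp_rot: [3.141, 0.0, 1.85]
contact_force: [-1.9, -0.5, 5.2]
grip_width: 0.5
finger_force: 2.7
```

Contact at TCP z = 70.3 with about 5 N, as expected for a 53 mm plate top. I'll press slightly more and slide.

```bash
python3 -m pendant '[[[0,0,-0.01],[0,0,0],-1],[[0,0,0],[0,0,0],-1],[[-0.05,-0.014,0],[0,0,0],-1],[[-0.1,-0.027,0],[0,0,0],-1],[[-0.1,-0.027,0],[0,0,0],-1],[[-0.1,-0.027,0],[0,0,0],-1],[[-0.1,-0.027,0],[0,0,0],-1],[[-0.1,-0.027,0],[0,0,0],-1],[[-0.1,-0.027,0],[0,0,0],-1],[[0,0,0],[0,0,0],-1]]'
python3 -c "
from h import *
o=bot.get_obs();print(o['contact_force'])
s=bot.capture('side');cv2.imwrite('pics/s2.png',cv2.resize(s[170:250,270:370],None,fx=6,fy=6,interpolation=2))"
```

```text
time: 7.7
tool_pos: [543.7, 188.7, 70.3]
tcp_rot: [3.139, 0.0, 1.85]
contact_force: [0.3, -0.1, 5.8]
grip_width: 0.6
finger_force: 3.2
[ 0.27816921 -0.0883263   5.82022871]
```

View pics/s2.png

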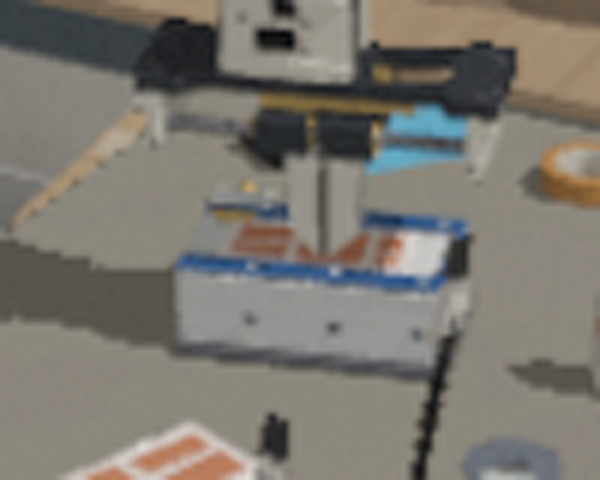

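The plate moved with the fingers: white deck shows behind it, right of (410,250) in the crop. I'll press a bit more for the roller and go on.

```bash
python3 -m pendant '[[[0,0,-0.01],[0,0,0],-1],[[-0.05,-0.014,0],[0,0,0],-1],[[-0.09,-0.025,0],[0,0,0],-1],[[-0.09,-0.025,0],[0,0,0],-1],[[-0.09,-0.025,0],[0,0,0],-1],[[-0.09,-0.025,0],[0,0,0],-1],[[-0.09,-0.025,0],[0,0,0],-1],[[-0.09,-0.025,0],[0,0,0],-1],[[-0.09,-0.025,0],[0,0,0],-1],[[-0.09,-0.025,0],[0,0,0],-1]]'
python3 -c "
from h import *
s=bot.capture('side');cv2.imwrite('pics/s3.png',cv2.resize(s[170:250,270:370],None,fx=6,fy=6,interpolation=2))"
```

```text
time: 8.58
tool_pos: [521.5, 182.4, 70.3]
tcp_rot: [3.137, 0.001, 1.85]
contact_force: [2.7, 0.5, 7.0]
grip_width: 0.8
finger_force: 3.4
```

View pics/s3.png

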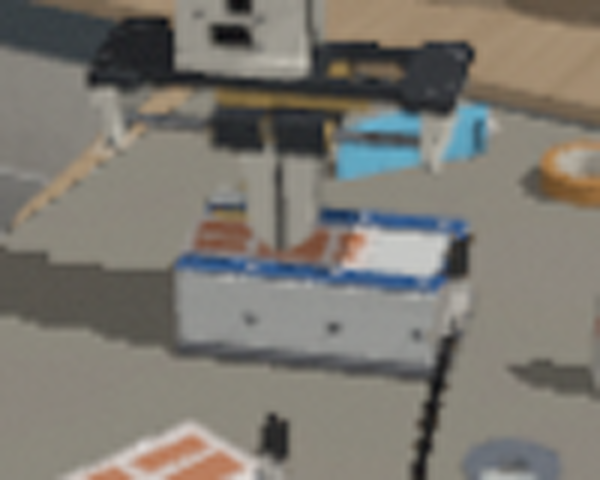

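The plate still follows, with fingers over the same patch and 2.7 N of drag at the roller. I'll slide 27 mm more.

```bash
python3 -m pendant '[[[-0.09,-0.025,0],[0,0,0],-1],[[-0.09,-0.025,0],[0,0,0],-1],[[-0.09,-0.025,0],[0,0,0],-1],[[-0.09,-0.025,0],[0,0,0],-1],[[-0.09,-0.025,0],[0,0,0],-1],[[-0.09,-0.025,0],[0,0,0],-1],[[-0.09,-0.025,0],[0,0,0],-1],[[-0.09,-0.025,0],[0,0,0],-1],[[-0.09,-0.025,0],[0,0,0],-1],[[0,0,0],[0,0,0],-1]]'
python3 -c "
from h import *
s=bot.capture('side');cv2.imwrite('pics/s4.png',cv2.resize(s[170:250,260:360],None,fx=8,fy=7,interpolation=2))"
```

```text
time: 9.47
tool_pos: [496.8, 175.3, 70.2]
tcp_rot: [3.138, 0.001, 1.85]
contact_force: [2.2, -1.8, 8.8]
grip_width: -0.0
finger_force: 4.2
```

View pics/s4.png

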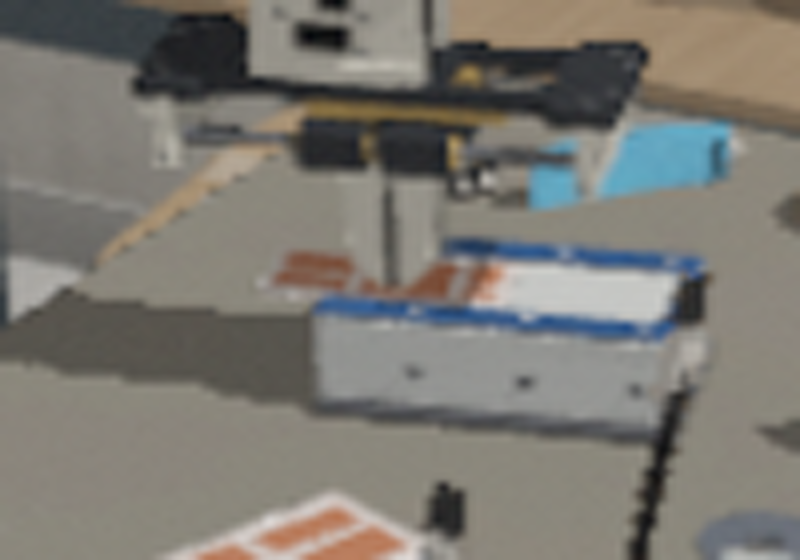

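The plate overhangs: its front right corner is at crop (258,287), the tray corner at (315,307). I'll lift off, turn the gripper and swing aside to see from the top.

```bash
python3 -m pendant '[[[0,0,0.03],[0,0,0],-1],[[0,0,0.1],[0,0,0],-1],[[0,0,0.5],[0,0,0],-1],[[0,0.6,0.9],[0,0,1],-0.5],[[0,0.9,0.3],[0,0,1],0],[[0,0.9,0],[0,0,1],0.45],[[0,0.9,0],[0,0,1],0.45],[[0,0.9,0],[0,0,1],0.45],[[0,0.9,0],[0,0,1],0.45],[[0,0.9,0],[0,0,1],0.45]]'
python3 -m pendant '[[[0,0.5,0],[0,0,1],0.45],[[0,0.5,0],[0,0,1],0.45],[[0,0,0],[0,0,1],0.45],[[0,0,0],[0,0,1],0.45],[[0,0,0],[0,0,1],0.45],[[0,0,0],[0,0,1],0.45],[[0,0,0],[0,0,0],0.45],[[0,0,0],[0,0,0],0.45],[[0,0,0],[0,0,0],0.45],[[0,0,0],[0,0,0],0.45]]'
python3 - <<'E'
from h import *
print([onz("side",*p,z).round(1) for p,z in(((292.2,211),53),((299.4,213.9),54))])
t=bot.capture("top");cv2.imwrite("pics/t5.png",t)
cv2.imwrite("pics/t5c.png",cv2.resize(t[240:335,190:280],None,fx=6,fy=6,interpolation=2))
hsv=cv2.cvtColor(t,cv2.COLOR_BGR2HSV);m=cv2.inRange(hsv,(3,90,120),(18,255,255));m[:240]=0;m[335:]=0;m[:,:200]=0;m[:,265:]=0
for c in cv2.findContours(m,0,1)[0]:
    if cv2.contourArea(c)<8: continue
    M=cv2.moments(c);print(cv2.boundingRect(c),onz("top",M["m10"]/M["m00"],M["m01"]/M["m00"],53).round(1))
E
```

```text
time: 10.35
tool_pos: [494.9, 356.6, 123.5]
tcp_rot: [-3.14, -0.001, 2.696]
contact_force: [1.5, -0.4, 0.0]
grip_width: 42.4
finger_force: 0.0
time: 11.18
tool_pos: [495.6, 385.4, 123.9]
tcp_rot: [-3.142, -0.0, -2.876]
contact_force: [0.2, -0.1, 0.4]
grip_width: 66.9
finger_force: 0.0
[array([456. , 137.5,  53. ]), array([487. , 129.8,  54. ])]
(232, 305, 8, 13) [460.2 174.6  53. ]
(240, 303, 7, 12) [465.2 157.4  53. ]
(227, 286, 16, 17) [499.5 176.8  53. ]
(224, 280, 8, 6) [526. 193.  53.]
```

View pics/t5c.png

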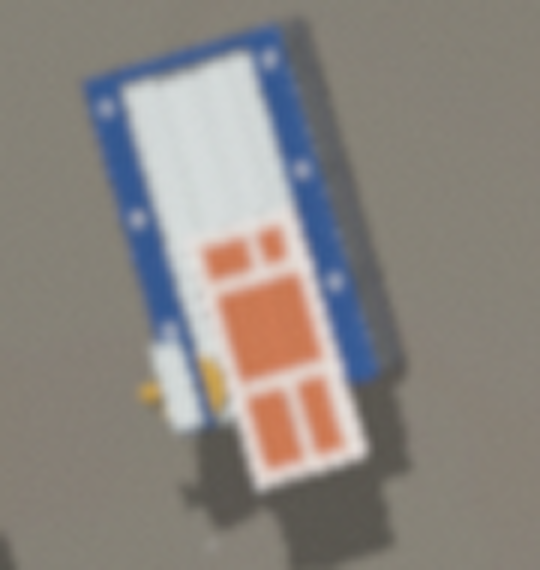

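It slipped a little: comparing patch centroids, the plate moved about 60 mm, so it overhangs about 28 mm, which is enough to pinch. Plate yaw is about 16.2° and the grasp point is about (458.6,165.4). I'll bias the jaw centre 2.5 mm to the left, so the right finger meets the plate first and pushes it off the right guide into the soft roller.

```bash
python3 -m pendant '[[[-0.157,-0.907,0],[0,0,0.14],0.45],[[-0.157,-0.907,0],[0,0,0],0.45],[[-0.157,-0.907,0],[0,0,0],0.45],[[-0.157,-0.907,0],[0,0,0],0.45],[[-0.157,-0.907,0],[0,0,0],0.45],[[-0.157,-0.907,0],[0,0,0],0.45],[[-0.157,-0.907,0],[0,0,0],0.45],[[-0.157,-0.907,0],[0,0,0],0.45],[[0,0,0],[0,0,0],0.45],[[0,0,0],[0,0,0],0.45]]'
python3 -c "
from h import *
s=bot.capture('side');cv2.imwrite('pics/s6.png',cv2.resize(s[150:250,240:350],None,fx=7,fy=6,interpolation=2))"
```

```text
time: 12.07
tool_pos: [458.1, 166.9, 124.4]
tcp_rot: [3.141, 0.0, -2.86]
contact_force: [-0.4, 0.6, 0.2]
grip_width: 66.5
finger_force: 0.0
```

View pics/s6.png

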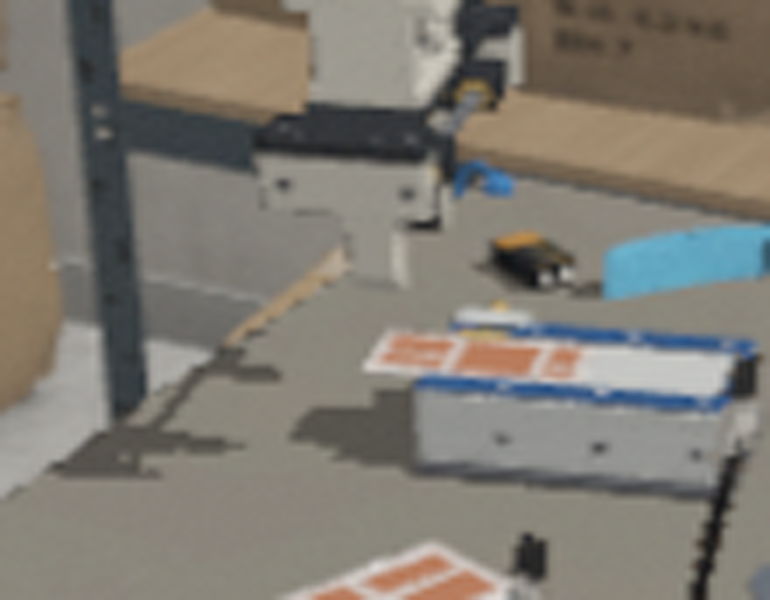

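The fingers hang in front of the tray with the plate overhanging below (tip near (385,285), plate front corner at (365,370)). I'll descend to pinch height and narrow gently.

```bash
python3 -m pendant '[[[0,0.03,-0.3],[0,0,0],0.45],[[0,0,-0.4],[0,0,0],0.45],[[0,0,-0.4],[0,0,0],0.45],[[0,0,-0.4],[0,0,0],0.45],[[0,0,-0.3],[0,0,0],0.45],[[0,0,-0.3],[0,0,0],0.45],[[0,0,-0.2],[0,0,0],0.45],[[0,0,-0.13],[0,0,0],0.45],[[0,0,-0.07],[0,0,0],0.45],[[0,0,0],[0,0,0],0.45]]'
python3 -m pendant '[[[0,0,0],[0,0,0],0.3],[[0,0,0],[0,0,0],0.2],[[0,0,0],[0,0,0],0.1],[[0,0,0],[0,0,0],0.05],[[0,0,0],[0,0,0],0.03],[[0,0,0],[0,0,0],0.03],[[0,0,0],[0,0,0],0.03],[[0,0,0],[0,0,0],0.03],[[0,0,0],[0,0,0],0.03],[[0,0,0],[0,0,0],0.03]]'
```

```text
time: 12.95
tool_pos: [458.0, 168.8, 48.8]
tcp_rot: [3.141, -0.0, -2.857]
contact_force: [0.6, 0.2, -0.0]
grip_width: 66.6
finger_force: 0.0
time: 13.78
tool_pos: [458.1, 168.6, 49.1]
tcp_rot: [3.142, 0.0, -2.857]
contact_force: [-0.2, -2.2, 1.2]
grip_width: 47.3
finger_force: 1.4
```

The lateral force of -2.2 N shows the right finger pushing the plate off the guide against the roller, as intended. I'll close fully.

```bash
python3 -m pendant '[[[0,0,0],[0,0,0],0],[[0,0,0],[0,0,0],-0.03],[[0,0,0],[0,0,0],-0.06],[[0,0,0],[0,0,0],-0.1],[[0,0,0],[0,0,0],-0.2],[[0,0,0],[0,0,0],-0.4],[[0,0,0],[0,0,0],-1],[[0,0,0],[0,0,0],-1],[[0,0,0],[0,0,0],-1],[[0,0,0],[0,0,0],-1]]'
```

```text
time: 14.62
tool_pos: [458.0, 168.7, 49.0]
tcp_rot: [3.142, 0.0, -2.857]
contact_force: [0.5, -3.6, 1.0]
grip_width: 42.9
finger_force: 29.9
```

```bash
python3 -m pendant '[[[0,0,0.05],[0,0,0],-1],[[0,0,0.1],[0,0,0],-1],[[0,0,0.15],[0,0,0],-1],[[0,0,0.2],[0,0,0],-1],[[0,0,0.2],[0,0,0],-1],[[0,0,0.2],[0,0,0],-1],[[0,0,0.2],[0,0,0],-1],[[0,0,0.2],[0,0,0],-1],[[0,0,0.2],[0,0,0],-1],[[0,0,0.1],[0,0,0],-1]]'
python3 - <<'E'
from h import *
s=bot.capture('side');cv2.imwrite('pics/s7.png',cv2.resize(s[130:250,240:360],None,fx=6,fy=5,interpolation=2))
E
```

```text
time: 15.45
tool_pos: [458.3, 168.8, 98.1]
tcp_rot: [3.142, 0.001, -2.857]
contact_force: [-0.5, 0.4, -1.1]
grip_width: 42.9
finger_force: 29.8
```

View pics/s7.png

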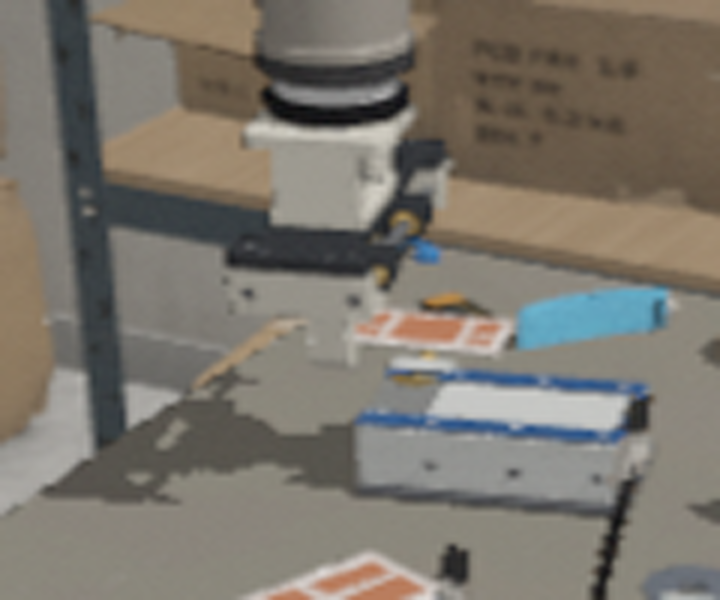

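Held, roughly level: the plate is visible at (360–510, 310–350), clear of the tray. That was my tenth picture, so from here I use numbers only. I'll check the plate in hand and the nest's cross-section by colour.

Run:
```python
from h import *
s=cv2.imread("pics/side0.png");s=bot.capture('side');t=bot.capture('top')
e=np.array([.96,.281]);n=np.array([-.281,.96]);T=np.array([458.3,168.8])
def cop(im,roi,nm):
    h=cv2.cvtColor(im,cv2.COLOR_BGR2HSV);m=cv2.inRange(h,(3,90,120),(18,255,255));k=np.zeros_like(m);a,b,c,d=roi;k[c:d,a:b]=m[c:d,a:b]
    for c in cv2.findContours(k,0,1)[0]:
        if cv2.contourArea(c)<6: continue
        M=cv2.moments(c);p=(M["m10"]/M["m00"],M["m01"]/M["m00"]);w=onz(nm,*p,102);d=w[:2]-T;print(nm,np.round(p,1),cv2.contourArea(c),"tool-frame along/lat",(d@e).round(1),(d@n).round(1))
cop(s,(296,326,190,202),"side");cop(t,(195,265,230,330),"top")
for a in(0,35.7+6.5,35.7+32): print(a,np.round(proj("side",[*(T+a*e),102]),1),np.round(proj("top",[*(T+a*e),102]),1))
im=cv2.imread("pics/top0.png")
C=np.array([523.5,-227.7])
for a in(-30,0,30):
  print(a,[(y,*cv2.getRectSubPix(im,(1,1),tuple(map(float,proj("top",[*(C+a*e+y*n),40])))).ravel()[1::-1].tolist()) for y in range(-24,25,3)])
```

```text
side [311.  195.2] 27.5 tool-frame along/lat 45.8 -4.7
top [229.  292.3] 112.0 tool-frame along/lat 49.0 -0.8
top [223.5 282.6] 24.5 tool-frame along/lat 73.2 5.0
top [231.3 281. ] 9.5 tool-frame along/lat 71.5 -12.8
0 [297.3 193.4] [234.9 313.6]
42.2 [310.2 194.5] [229.5 295.3]
67.7 [318.1 195.2] [226.3 284.3]
-30 [(-24, 93, 97), (-21, 92, 97), (-18, 98, 93), (-15, 127, 87), (-12, 147, 78), (-9, 150, 77), (-6, 150, 77), (-3, 151, 78), (0, 151, 78), (3, 151, 77), (6, 149, 77), (9, 134, 70), (12, 97, 54), (15, 71, 51), (18, 72, 70), (21, 85, 89), (24, 93, 96)]
0 [(-24, 93, 97), (-21, 93, 97), (-18, 97, 94), (-15, 117, 83), (-12, 143, 78), (-9, 149, 76), (-6, 149, 77), (-3, 150, 78), (0, 151, 77), (3, 151, 77), (6, 152, 78), (9, 140, 72), (12, 104, 56), (15, 71, 50), (18, 70, 68), (21, 83, 86), (24, 90, 95)]
30 [(-24, 93, 98), (-21, 93, 97), (-18, 96, 94), (-15, 118, 87), (-12, 143, 79), (-9, 149, 77), (-6, 149, 77), (-3, 150, 77), (0, 151, 78), (3, 150, 77), (6, 150, 75), (9, 142, 71), (12, 107, 56), (15, 73, 49), (18, 71, 69), (21, 82, 86), (24, 90, 95)]
```

The pedestal's bright top spans -15 to +11.5 mm across, 26.5 wide as it should be. That puts the nest centre at (524.0,-229.4), yaw 16.6°. In hand, the plate centre is about 36.7 mm ahead of the TCP and -1.5 mm lateral, so the placing TCP is (488.4,-238.5). Transfer now.

```bash
python3 -m pendant '[[[0,-0.2,0.2],[0,0,0.04],-1],[[0,-0.5,0.2],[0,0,0],-1],[[0,-0.7,0.2],[0,0,0],-1],[[0,-0.7,0.2],[0,0,0],-1],[[0,-0.7,0.1],[0,0,0],-1],[[0,-0.7,0.1],[0,0,0],-1],[[0,-0.7,0],[0,0,0],-1],[[0,-0.7,0],[0,0,0],-1],[[0,-0.7,0],[0,0,0],-1],[[0,-0.7,0],[0,0,0],-1]]'
python3 -m pendant '[[[0.1,-0.7,0],[0,0,0],-1],[[0.1,-0.7,0],[0,0,0],-1],[[0.1,-0.7,0],[0,0,0],-1],[[0.1,-0.7,0],[0,0,0],-1],[[0.1,-0.7,0],[0,0,0],-1],[[0.1,-0.7,0],[0,0,0],-1],[[0.1,-0.7,0],[0,0,0],-1],[[0.1,-0.7,0],[0,0,0],-1],[[0.1,-0.6,0],[0,0,0],-1],[[0.1,-0.4,0],[0,0,0],-1]]'
python3 -m pendant '[[[0,-0.3,0],[0,0,0],-1],[[0,-0.1,0],[0,0,0],-1],[[0,0,0],[0,0,0],-1],[[0,0,0],[0,0,0],-1],[[0,0,0],[0,0,0],-1],[[0,0,0],[0,0,0],-1],[[0,0,0],[0,0,0],-1],[[0,0,0],[0,0,0],-1],[[0,0,0],[0,0,0],-1],[[0,0,0],[0,0,0],-1]]'
python3 - <<'E'
from h import *
o=bot.get_obs();T=o["tool_pos"];print(T,o["tcp_rot"])
th=np.radians(16.6);e=np.array([np.cos(th),np.sin(th)]);n=np.array([-e[1],e[0]]);N=np.array([524.,-229.4]);z=T[2]+4
for nm in("top","side"):
    h=cv2.cvtColor(bot.capture(nm),cv2.COLOR_BGR2HSV);m=cv2.inRange(h,(3,90,120),(18,255,255));k=np.zeros_like(m)
    u,v=map(int,proj(nm,[*(T[:2]+45*e),z]));k[v-35:v+35,u-35:u+35]=m[v-35:v+35,u-35:u+35]
    for c in cv2.findContours(k,0,1)[0]:
        if cv2.contourArea(c)<5: continue
        M=cv2.moments(c);p=(M["m10"]/M["m00"],M["m01"]/M["m00"]);w=onz(nm,*p,z)[:2]-T[:2];print(nm,np.round(p,1),cv2.boundingRect(c),cv2.contourArea(c),"along/lat",(w@e).round(1),(w@n).round(1))
E
```

```text
time: 16.43
tool_pos: [457.6, -21.7, 127.1]
tcp_rot: [3.141, -0.0, -2.852]
contact_force: [0.3, -0.0, -0.5]
grip_width: 42.8
finger_force: 29.8
time: 17.27
tool_pos: [487.7, -220.3, 127.0]
tcp_rot: [-3.142, -0.0, -2.853]
contact_force: [-0.2, -0.3, -0.8]
grip_width: 43.2
finger_force: 29.8
time: 18.1
tool_pos: [488.0, -230.2, 127.1]
tcp_rot: [3.142, 0.0, -2.852]
contact_force: [-0.0, 0.2, -1.3]
grip_width: 43.1
finger_force: 29.8
[ 488.04783098 -230.17892556  127.08881014] [ 3.14155114e+00  5.86026999e-05 -2.85157729e+00]
top [410.9 279.2] (403, 271, 17, 18) 193.0 along/lat 43.1 -1.2
top [404.  266.6] (401, 264, 7, 6) 25.5 along/lat 73.6 4.8
top [411.8 264.5] (410, 262, 4, 6) 10.0 along/lat 72.9 -13.0
side [276.8 260. ] (275, 258, 4, 5) 8.5 along/lat 137.1 -28.3
side [256.7 250.8] (255, 250, 5, 3) 5.5 along/lat 76.2 1.9
side [244.2 250.9] (237, 247, 16, 8) 66.5 along/lat 45.4 -4.2
side [232.3 247.1] (229, 246, 9, 3) 13.0 along/lat 9.9 7.2
```

The whole big patch is now seen from the top: plate centre is about 37.2 mm ahead and -1 lateral. The side-view offsets are equal for the front and rear patches, so it is level. I'll correct by -8.8 mm in y and descend.

```bash
python3 -m pendant '[[[0,-0.15,-0.2],[0,0,0],-1],[[0,-0.145,-0.4],[0,0,0],-1],[[0,0,-0.4],[0,0,0],-1],[[0,0,-0.4],[0,0,0],-1],[[0,0,-0.4],[0,0,0],-1],[[0,0,-0.35],[0,0,0],-1],[[0,0,-0.25],[0,0,0],-1],[[0,0,-0.15],[0,0,0],-1],[[0,0,-0.1],[0,0,0],-1],[[0,0,0],[0,0,0],-1]]'
python3 -m pendant '[[[0,0,-0.05],[0,0,0],-1],[[0,0,-0.03],[0,0,0],-1],[[0,0,-0.03],[0,0,0],-1],[[0,0,-0.02],[0,0,0],-1],[[0,0,-0.02],[0,0,0],-1],[[0,0,0],[0,0,0],-1],[[0,0,0],[0,0,0],-1],[[0,0,0],[0,0,0],-1],[[0,0,0],[0,0,0],-1],[[0,0,0],[0,0,0],-1]]'
```

```text
time: 19.03
tool_pos: [487.9, -239.1, 47.1]
tcp_rot: [3.141, -0.0, -2.852]
contact_force: [-0.2, 0.1, -0.9]
grip_width: 42.8
finger_force: 29.8
time: 19.87
tool_pos: [488.0, -239.2, 43.1]
tcp_rot: [3.142, 0.0, -2.852]
contact_force: [-0.4, -0.2, -0.5]
grip_width: 42.9
finger_force: 29.8
```

```bash
python3 -m pendant '[[[0,0,-0.02],[0,0,0],-1],[[0,0,-0.02],[0,0,0],-1],[[0,0,-0.02],[0,0,0],-1],[[0,0,-0.02],[0,0,0],-1],[[0,0,-0.01],[0,0,0],-1],[[0,0,0],[0,0,0],-1],[[0,0,0],[0,0,0],-1],[[0,0,0],[0,0,0],-1],[[0,0,0],[0,0,0],-1],[[0,0,0],[0,0,0],-1]]'
python3 -m pendant '[[[0,0,-0.01],[0,0,0],-1],[[0,0,-0.01],[0,0,0],-1],[[0,0,0],[0,0,0],-1],[[0,0,0],[0,0,0],-1],[[0,0,0],[0,0,0],-1],[[0,0,0],[0,0,0],-1],[[0,0,0],[0,0,0],-1],[[0,0,0],[0,0,0],-1],[[0,0,0],[0,0,0],-1],[[0,0,0],[0,0,0],-1]]'
```

```text
time: 20.7
tool_pos: [488.0, -239.1, 40.4]
tcp_rot: [3.142, -0.0, -2.852]
contact_force: [0.0, 0.5, -1.0]
grip_width: 43.3
finger_force: 29.8
time: 21.53
tool_pos: [488.1, -239.2, 39.8]
tcp_rot: [3.142, 0.0, -2.852]
contact_force: [-0.3, -0.1, -0.5]
grip_width: 42.9
finger_force: 29.8
```

```bash
python3 -m pendant '[[[0,0,-0.01],[0,0,0],-1],[[0,0,-0.01],[0,0,0],-1],[[0,0,0],[0,0,0],-1],[[0,0,0],[0,0,0],-1],[[0,0,0],[0,0,0],-1],[[0,0,0],[0,0,0],-1],[[0,0,0],[0,0,0],-1],[[0,0,0],[0,0,0],-1],[[0,0,0],[0,0,0],-1],[[0,0,0],[0,0,0],-1]]'
python3 -m pendant '[[[0,0,-0.01],[0,0,0],-1],[[0,0,0],[0,0,0],-1],[[0,0,0],[0,0,0],-1],[[0,0,0],[0,0,0],-1],[[0,0,0],[0,0,0],-1],[[0,0,0],[0,0,0],-1],[[0,0,0],[0,0,0],-1],[[0,0,0],[0,0,0],-1],[[0,0,0],[0,0,0],-1],[[0,0,0],[0,0,0],-1]]'
```

```text
time: 22.37
tool_pos: [488.0, -239.1, 39.1]
tcp_rot: [3.141, 0.0, -2.852]
contact_force: [1.2, 0.2, -0.2]
grip_width: 42.7
finger_force: 29.8
time: 23.2
tool_pos: [488.1, -239.2, 39.0]
tcp_rot: [-3.142, 0.0, -2.852]
contact_force: [-2.5, 0.3, 5.7]
grip_width: 43.0
finger_force: 29.8
```

Seated: 5.7 N at TCP z = 39.0, exactly where expected. I'll open, rise and check.

```bash
python3 -m pendant '[[[0,0,0.005],[0,0,0],-1],[[0,0,0],[0,0,0],-0.05],[[0,0,0],[0,0,0],0],[[0,0,0],[0,0,0],0.1],[[0,0,0],[0,0,0],0.2],[[0,0,0],[0,0,0],0.35],[[0,0,0],[0,0,0],0.35],[[0,0,0],[0,0,0],0.35],[[0,0,0],[0,0,0],0.35],[[0,0,0],[0,0,0],0.35]]'
python3 -m pendant '[[[0,0,0.1],[0,0,0],0.35],[[0,0,0.3],[0,0,0],0.35],[[0,0,0.6],[0,0,0],0.35],[[0,0,0.8],[0,0,0],0.35],[[0,0,0.8],[0,0,0],0.35],[[0,0.9,0.2],[0,0,0],0.35],[[0,0.9,0],[0,0,0],0.35],[[0,0.9,0],[0,0,0],0.35],[[0,0.9,0],[0,0,0],0.35],[[0,0.9,0],[0,0,0],0.35]]'
python3 -m pendant '[[[0,0.9,0],[0,0,0],0.35],[[0,0.9,0],[0,0,0],0.35],[[0,0.9,0],[0,0,0],0.35],[[0,0.6,0],[0,0,0],0.35],[[0,0.3,0],[0,0,0],0.35],[[0,0,0],[0,0,0],0.35],[[0,0,0],[0,0,0],0.35],[[0,0,0],[0,0,0],0.35],[[0,0,0],[0,0,0],0.35],[[0,0,0],[0,0,0],0.35]]'
python3 - <<'E'
from h import *
th=np.radians(16.6);e=np.array([np.cos(th),np.sin(th)]);n=np.array([-e[1],e[0]]);N=np.array([524.,-229.4])
for nm in("top","side"):
    im=bot.capture(nm);cv2.imwrite(f"pics/end_{nm}.png",im);h=cv2.cvtColor(im,cv2.COLOR_BGR2HSV);m=cv2.inRange(h,(3,90,120),(18,255,255));k=np.zeros_like(m)
    u,v=map(int,proj(nm,[*N,43]));k[v-30:v+30,u-30:u+30]=m[v-30:v+30,u-30:u+30]
    for c in cv2.findContours(k,0,1)[0]:
        if cv2.contourArea(c)<5: continue
        M=cv2.moments(c);w=onz(nm,M["m10"]/M["m00"],M["m01"]/M["m00"],43)[:2]-N
        print(nm,cv2.contourArea(c),"along/lat",(w@e).round(1),(w@n).round(1))
E
```

```text
time: 24.03
tool_pos: [488.0, -239.2, 39.0]
tcp_rot: [3.142, 0.0, -2.852]
contact_force: [0.3, -1.0, 0.9]
grip_width: 61.6
finger_force: 0.0
time: 24.87
tool_pos: [488.0, -103.1, 124.0]
tcp_rot: [-3.141, 0.001, -2.852]
contact_force: [0.2, 0.4, 0.2]
grip_width: 62.0
finger_force: 0.0
time: 25.7
tool_pos: [488.1, 2.8, 123.0]
tcp_rot: [-3.142, -0.0, -2.853]
contact_force: [0.1, -0.3, 0.0]
grip_width: 61.9
finger_force: 0.0
top 52.5 along/lat -32.0 9.7
top 33.5 along/lat -32.6 -8.1
top 164.0 along/lat 5.8 -0.9
top 21.0 along/lat 36.2 5.3
top 8.0 along/lat 35.5 -12.3
side 8.5 along/lat -30.5 -9.7
side 8.0 along/lat 37.9 3.4
side 67.5 along/lat 8.2 -2.5
side 16.0 along/lat -29.4 8.2
```

Every patch sits where a centred, aligned plate would put it, within about 1 mm along and 1.5 mm across. Handing in.

```bash
python3 -c "
from plant import bot
print(bot.close_job())"
```

```text
the job is handed in; nothing more can be done
None
```

The plate was slid out, pinched, lifted and laid on the nest's pedestal, within about 2 mm of centre and lined up by the last pictures; the job was handed in at about 26 s, and no verdict was returned.

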